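# Take a carded tool off its peg and pack the kit box

## Task

Slide the tall, narrow carded pack off its display peg, lifting it so that its hang hole clears the peg's upturned tip, and lower it without dropping it into the slot of the open kit box so that it stands on edge, hang hole uppermost. Then shut the box's hinged lid fully and let go; leave the wide pack hanging where it is.

Things in the scene. Friction and masses are not known exactly. Their poses are not given: they have to be found in the camera images.
- tall_pack_centre (a point): Centre of the tall narrow carded pack (loose, 40-85 g, rigid white card, a brown tool in a clear bubble on both faces; a half turn about z changes nothing). 60 mm wide (y), 132 tall (z), 8 thick (x); origin 66 mm below its top. Below the hang hole the bubble makes it 14 mm thick. It hangs on either of the two pegs, square to it, the hole's top edge on the peg, 40-56 mm in front of the rack's bar.
- tall_pack_hole (a point): Centre of the tall pack's hang hole, 50 mm below its top edge: 18 mm wide, 28 mm tall, in the middle of the width. The plain card above the hole is 36 mm tall and 8 mm thick.
- wide_pack_centre (a point): Centre (half-way up, z up) of the other pack, on the other peg, to be left hanging: same white card and thickness, but 88 mm wide and 112 mm tall, with a round lens 38 mm across.
- peg_rack: Fixed wooden rack; origin under its bar, on the table; x points from the peg tips to the bar (away from the robot). Base x -70..60, y +-135 mm, 10 thick. Bar 14 mm square along y at x = 0, top z 144 mm, a post at each end. Two 6 mm steel pegs at y = +-65 mm, axis z 140 mm, run level from the bar to x -85 mm, then up at 45 deg to a tip at x -96 mm, axis z 151 mm there (top 154 mm).
- kit_box: Fixed grey box, lid hinged on its +x rim, which faces the robot's left; origin centre of underside, z up. Outside 136 mm (x) by 160 (y) by 145 tall (rim); walls and floor 5 mm. Two wooden guides along x, 70 mm tall above the floor, 5 thick, make a slot 24 mm wide centred at y = -15 mm. Two jars (34 mm wide, 55 tall) stand on its +y side; the -y side is empty.
- slot_floor (a point): Middle of the slot's floor, 5 mm above the table, axes as the box's: the slot runs along x (126 mm long), is 24 mm wide along y. The rim is 140 mm above this point. A pack standing in it has its card plane along x.
- kit_lid (a joint): Lid angle, rad: 0 shut flat on the rim, grows as it opens, at most 1.9; starts at 1.7 to 1.86 (leaning a little outward). The hinge is stiff: the lid stays where it is left, and moving its free edge takes 0.3 to 3 N.
- kit_lid_hinge (a point): Middle of the hinge line, on the box's +x rim, 145 mm above the table; axes turn with the lid. The lid is a plate 136 mm long (along its own -x from here), 160 wide (y), 8 thick, outer face at own z = +8 mm: away from the box when open, up when shut. That face is plain and may be pushed, except for the knob on its middle line.
- kit_lid_handle (a point): Grip point of the black knob (28 mm wide, 43 mm tall) on the lid's outer face, on the middle line, 30 mm from the free edge; this point is 35 mm out from the face.
Mind the look-alikes: they are no part of the job. What is shaped like the part that bears tall_pack_centre but blue or green is not meant.

How it is judged:
By the outcome, as a careful person would: the job done as asked, in the order asked, and still so for the second after the job is handed in, with the robot touching nothing.
It also fails if it takes over 64 s, if anything falls off the work surface, if the arm or the gripper's body presses on something with over 40 N, if the wrist force passes 120 N, or if a joint passes its speed limit or range.

## Robot

A 7-joint arm with a two-finger parallel gripper is mounted at the origin on the work surface. World frame = base frame: x ahead of the robot, y to its left, z up, the work surface at z = 0. Lengths are in m, angles in rad, forces in N, time in s.
With the tool pointing down it reaches from about 0.425 to 0.875 m from the base axis. Payload 4.7 kg.
Tool frame: the origin (TCP) lies on the centre line of the jaws, within the pads' length; the fingertips stand 8 mm ahead of it and the grasp point (between the pads) lies 11 mm behind it; z points along the fingers, y is the direction in which the jaws open and shut (so a half turn about z gives the same grasp; the last joint's range is limited). The gripper opens to 87 mm and grips with 3 to 60 N. Pads are 19 mm wide; open, the fingers measure 117 mm over their backs; the gripper's body (75 mm by 190 mm) begins 51 mm behind the grasp point.
Start: joints at [1.314, 0.321, -0.07, 1.45, 0.023, 1.371, -0.057], TCP at [0.174, -0.626, 0.231] pointing down, gripper open.
Joint ranges: [-2.86, 2.86], [-0.3, 2.09], [-1.38, 1.24], [0.06, 2.45], [-1.56, 4.7], [0.09, 2.05], [-2.69, 2.69]. Speed limits (rad/s): [2.57, 2.57, 3.14, 3.14, 3.14, 3.14, 3.14].

## Interface

Orientations are given as a rotation vector (axis times angle).
In Python, from bench import ctrl, cams, workorder gives the robot as it stands. The module is installed in compiled form; this text tells all that it offers.
- The arm moves only by the tool carry_out, never from a script. Its argument "rows" is a list of rows, each an object with "offset": the shift along the tool's x, y, z in m, a list of three; "rot": the turn, a rotation vector about the tool's x, y, z in degrees, a list of three; "gripper": the opening, from 0 (shut) to 1 (fully open). In form: [{"offset": [dx, dy, dz], "rot": [rx, ry, rz], "gripper": gripper}, ...]. A call has 1 to 10 rows; each row shifts and turns the commanded pose from where the row before left it, along the tool's axes as they then stand; what a row does not reach is not made up. A row lasts 1/8 s, in which the tool goes at most 62.5 mm and 10.7 degrees, less where a joint would pass 70% of its speed; a pose out of reach is approached as far as the arm can. A call is refused whole if a number of a shift passes 0.0625 or a number of a turn 10.7, either way. A call with a gripper value outside its range is refused whole. The fingers move at their own pace and stop on an object; "grip_force" is the grip in N (left out, the last holds). Time passes only in rows, so rows that do not move let the fingers close. It gives the time, the measured TCP pose, the force and the opening at its end, in the units of the state.
- ctrl.get_state(): the state, without advancing time (a new reading comes with each control period).
- cams.get_image(name): name is "side" or "top"; returns a dict with "img" (384x512x3 uint8, red, green, blue), "vfov" (degrees; the focal length in pixels is half the picture's height over the tangent of half this angle, whatever the lens; pixels are square), "cx", "cy" (the principal point, pixels), "R" (3x3) and "t" (3): a world point X has camera coordinates R X + t. Camera axes: x right, y down, z forward; pixel columns grow to the right and rows downward; lengths in m; the calibration is good to about 2 mm. A picture is of the moment at which its call begins. There is no depth.
- workorder.close_job(): hands the job in, once; it reports no verdict.
The state is a dict: "time": time; "joint_positions": joint angles; "qd": joint speeds; "joint_torque": joint torques, N m; "position": TCP position; "tool_rot": TCP orientation; "ft_force": force on the tool from outside, world axes, zero at the start; "torque": the same for the moment, N m; "grip_width": opening from 0.0 (shut) to 1.0 (fully open).
Only numpy, scipy, OpenCV 4.12 (cv2) and the standard library are available. Lean on these libraries where they do the work, as an engineer would, in place of code of your own. Each camera call takes 0.05 s, during which the arm holds its last target.

## Working session

There is one attempt and no reset: what is moved stays moved. The work goes in short steps, Python scripts to look and compute and a tool call to move; the robot and the scene stay as the last step left them, time stands still between calls to the robot, and variables do not carry over. Pictures are saved under pics/ and viewed, and the job is handed in when it is done.

Besides the shell and the picture viewer there is one more tool, called by a JSON object that holds its "fn" and its "kwargs", one argument or row to a line. carry_out: Moves the arm, as the interface text tells. Its arguments: {"type":"object","properties":{"rows":{"type":"array"},"grip_force":{"type":"number"}},"required":["rows"]}

```bash
mkdir -p pics; python3 - <<'E'
from bench import ctrl, cams, workorder
import cv2, numpy as np
s=ctrl.get_state(); print(s)
for n in("side","top"):
    d=cams.get_image(n); cv2.imwrite(f"pics/{n}0.png",cv2.cvtColor(d["img"],cv2.COLOR_RGB2BGR)); 
    print(n,d["vfov"],d["cx"],d["cy"],np.array(d["R"]).tolist(),d["t"])
    np.savez(n+"0.npz",**{k:np.array(v) for k,v in d.items()})
E
```

```text
{'time': 0.0, 'joint_positions': array([ 1.31412613,  0.32181262, -0.0700905 ,  1.45166557,  0.02264407,
        1.37080586, -0.05691917]), 'qd': array([ 0.00071757,  0.00018864, -0.00156718, -0.00054924,  0.00061004,
        0.00073743, -0.00021513]), 'joint_torque': array([ 1.49911205e-05, -4.91287529e+01, -4.03597103e-01, -3.12532425e+01,
       -6.38019713e-02,  4.37625451e-02,  1.61838766e-04]), 'position': array([ 0.17365499, -0.62581599,  0.22947304]), 'tool_rot': array([-3.11099377e+00, -4.23814836e-01,  6.20235042e-04]), 'ft_force': array([ 0.81380285, -0.43354854, -0.89250647]), 'torque': array([-0.01343952,  0.0117577 ,  0.03255484]), 'grip_width': 1.0014458726777062}
side 51.14633247445747 253.176020120706 183.63449350596372 [[0.9656789833896235, -0.25952838923406685, -0.010445871009830616], [-0.18049585042567995, -0.641600937605976, -0.7454994868155465], [0.18677620035404383, 0.7217986229168792, -0.6664243384935781]] [-0.51127052  0.15797532  1.02554039]
top 46.7008313168968 255.97789141129553 197.5368814845467 [[-0.02719432496756904, -0.9996292621770344, -0.0013442056968816698], [-0.9847497427061919, 0.027020644982703113, -0.1718657295239728], [0.1718383337024859, -0.0033500662853147775, -0.9851194669309086]] [-0.04046497  0.54726231  1.04104678]
```

View pics/side0.png

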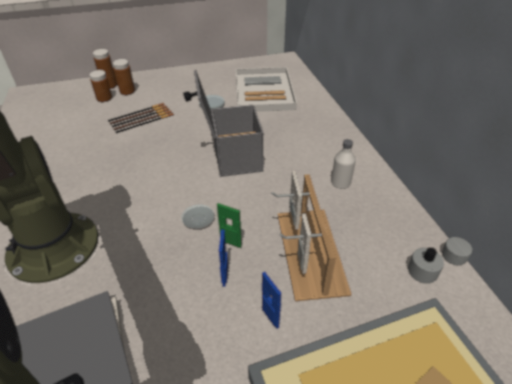

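View pics/top0.png

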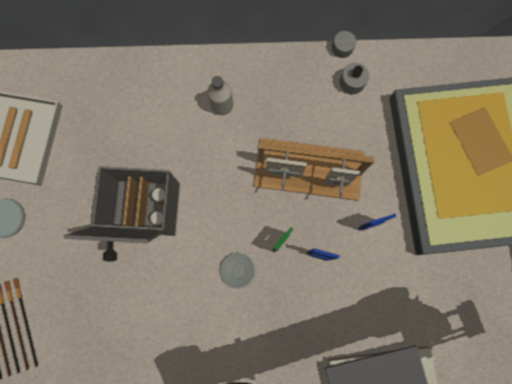

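```bash
python3 - <<'E'
import cv2
t=cv2.imread("pics/top0.png"); s=cv2.imread("pics/side0.png")
def c(im,x0,y0,x1,y1,f,n): cv2.imwrite("pics/"+n,cv2.resize(im[y0:y1,x0:x1],None,fx=f,fy=f,interpolation=cv2.INTER_CUBIC))
c(t,240,130,380,210,5,"t_rack.png"); c(t,55,155,190,270,5,"t_box.png")
c(s,260,160,360,310,4,"s_rack.png"); c(s,175,60,285,185,5,"s_box.png")
E
```

```text
(no output)
```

View pics/t_rack.png

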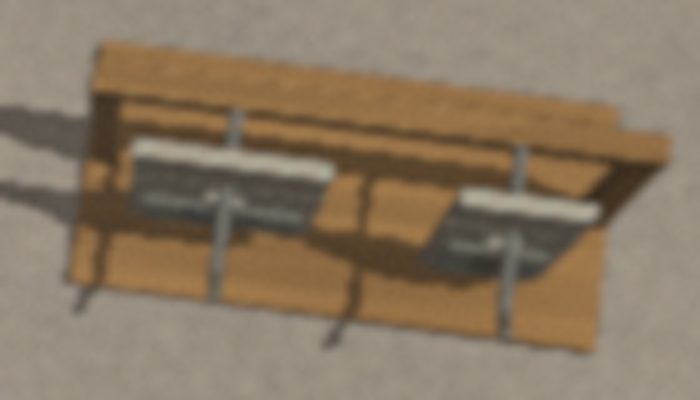

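View pics/t_box.png

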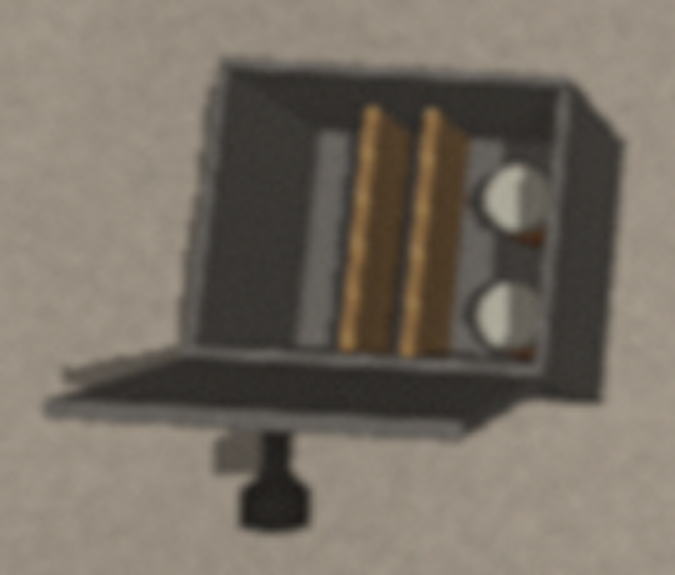

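View pics/s_rack.png

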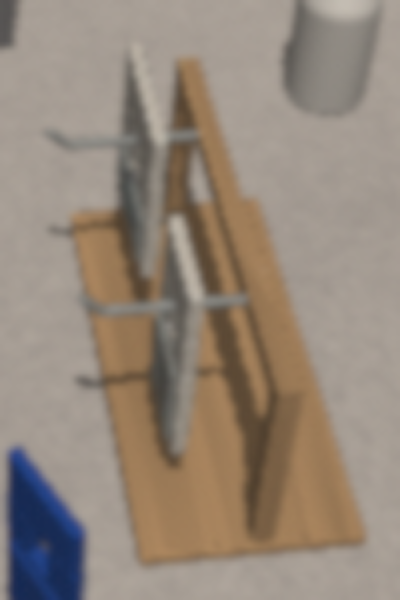

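View pics/s_box.png

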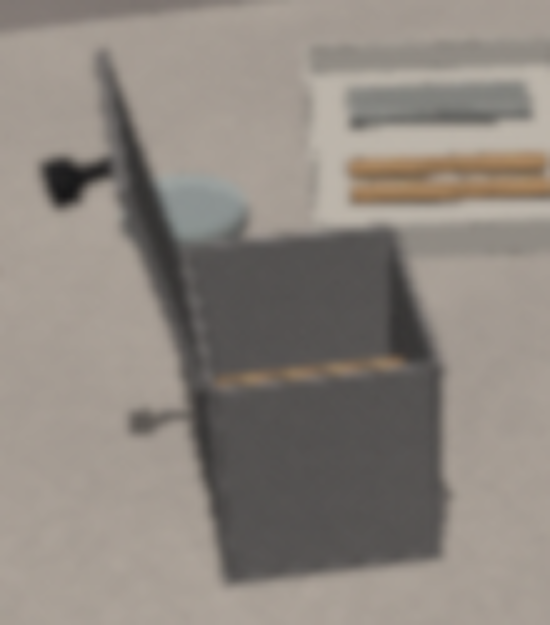

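```bash
cat > h.py <<'E'
import numpy as np
C={n:dict(np.load(n+"0.npz")) for n in("side","top")}
def proj(n,X,k1=0):
    d=C[n]; f=192/np.tan(np.radians(d["vfov"])/2); p=np.atleast_2d(X)@d["R"].T+d["t"]
    u=p[:,:2]/p[:,2:]; r2=(u**2).sum(1,keepdims=True); u=u*(1+k1*r2)
    return u*f+[d["cx"],d["cy"]]
def fr(x,y,a,P):
    c,s=np.cos(a),np.sin(a); P=np.atleast_2d(P).astype(float)
    return np.c_[x+c*P[:,0]-s*P[:,1],y+s*P[:,0]+c*P[:,1],P[:,2]]
def px(ox,oy,f,p): return (np.array(p)+.5)/f-.5+[ox,oy]
E
cat > fit.py <<'E'
from h import *
from scipy.optimize import least_squares
for n in C: print(n,"cam",-C[n]["R"].T@C[n]["t"])
mm=1e-3
box=[("top",px(55,155,5,p),q) for p,q in [((225,60),(-68,-80,145)),((572,78),(-68,80,145)),((545,378),(68,80,145)),((183,350),(68,-80,145))]]
box+=[("side",px(175,60,5,p),q) for p,q in [((440,370),(-68,80,145)),((393,232),(-68,-80,145)),((205,385),(68,80,145)),((225,582),(68,80,0)),((440,557),(-68,80,0))]]
rack=[("top",px(240,130,5,p),q) for p,q in [((70,282),(-70,135,10)),((592,350),(-70,-135,10)),((215,300),(-96,65,152)),((505,338),(-96,-65,152))]]
rack+=[("side",px(260,160,4,p),q) for p,q in [((140,562),(-70,-135,10)),((365,541),(60,-135,10)),((75,215),(-70,135,10)),((48,132),(-96,65,152)),((85,297),(-96,-65,152))]]
def fit(obs,x0,kk):
    def res(v):
        r=[]
        for n,p,q in obs:
            k=(v[3] if n=="side" else v[4]) if kk else 0
            r.append((proj(n,fr(*v[:3],np.array(q)*mm),k)[0]-p))
        return np.array(r)
    s=least_squares(lambda v:res(v).ravel(),x0,loss="soft_l1"); return s.x,res(s.x)
for nm,o,x0 in(("box",box,[.6,.35,3.1]),("rack",rack,[.65,-.1,0])):
    for kk in(0,1):
        v,r=fit(o,np.r_[x0,0,0],kk); print(nm,kk,v.round(4)); print(r.round(1).tolist())
E
python3 fit.py
```

```text
side cam [ 0.33069054 -0.77156574  0.79587493]
top cam [ 0.35892426 -0.05174977  1.1195567 ]
box 0 [0.5367 0.2232 3.0473 0.     0.    ]
[[-0.5, -1.1], [0.7, -0.1], [-0.1, 0.1], [-0.0, 0.8], [0.4, -1.3], [0.4, -2.4], [-0.3, 0.7], [-0.8, 0.5], [0.2, 0.4]]
box 1 [ 0.5367  0.225   3.047  -0.8097 -0.0561]
[[-0.2, -0.9], [0.1, -0.0], [-0.7, 0.0], [0.5, 0.6], [0.1, -1.0], [0.2, -0.1], [0.3, 1.2], [-0.7, 0.2], [-0.0, 0.0]]
rack 0 [ 0.6297 -0.1954 -0.1664  0.      0.    ]
[[0.2, -0.2], [1.5, 0.7], [0.4, -0.8], [0.8, -0.4], [-0.6, -0.8], [0.5, -0.8], [-1.4, -1.1], [0.3, -0.4], [-0.9, 0.2]]
rack 1 [ 0.6295 -0.1959 -0.1649  0.0257 -0.3144]
[[0.4, -0.1], [-0.1, 0.6], [0.6, -0.7], [0.1, -0.4], [-0.4, -0.3], [1.0, -0.3], [-1.4, -1.0], [0.3, -0.2], [-0.8, 0.4]]
```

```bash
python3 - <<'E'
import cv2,numpy as np
g=cv2.cvtColor(cv2.imread("pics/top0.png"),cv2.COLOR_BGR2GRAY).astype(float); g=cv2.GaussianBlur(g,(0,0),1.5)
xs=np.arange(5,508,25); 
ys=[]
for x in xs:
    d=np.diff(g[20:65,x]); i=d.argmax(); w=np.clip(d[i-2:i+3],0,None); ys.append(20.5+i+(w*np.arange(-2,3)).sum()/w.sum())
ys=np.array(ys); ok=(xs<320)|(xs>375); ok&=xs<400
p=np.polyfit(xs[ok],ys[ok],1); print((ys-np.polyval(p,xs)).round(2)); print(ys.round(1))
s=cv2.cvtColor(cv2.imread("pics/side0.png"),cv2.COLOR_BGR2GRAY).astype(float); s=cv2.GaussianBlur(s,(0,0),1.5)
ys=np.arange(70,370,15); xs=[]
for y in ys:
    x0=int(300+(y-60)*0.66); a,b=max(x0-30,0),min(x0+45,511)
    d=np.diff(s[y,a:b]); i=np.clip(d.argmin(),2,len(d)-3); xs.append(a+i+.5)
print(list(zip(ys,xs)))
E
```

```text
[ 0.12 -0.05 -0.13  0.22 -0.04 -0.11  0.16 -0.1  -0.17  0.09 -0.05 -0.15
  0.12 14.03 -0.55  0.09 -0.12 -0.2   0.09 -0.09 -0.22]
[49.3 48.4 47.7 47.4 46.4 45.7 45.3 44.4 43.7 43.3 42.4 41.7 41.3 54.5
 39.3 39.3 38.4 37.7 37.3 36.4 35.6]
[(np.int64(70), np.float64(309.5)), (np.int64(85), np.float64(321.5)), (np.int64(100), np.float64(334.5)), (np.int64(115), np.float64(346.5)), (np.int64(130), np.float64(359.5)), (np.int64(145), np.float64(342.5)), (np.int64(160), np.float64(383.5)), (np.int64(175), np.float64(396.5)), (np.int64(190), np.float64(408.5)), (np.int64(205), np.float64(421.5)), (np.int64(220), np.float64(433.5)), (np.int64(235), np.float64(445.5)), (np.int64(250), np.float64(440.5)), (np.int64(265), np.float64(407.5)), (np.int64(280), np.float64(483.5)), (np.int64(295), np.float64(495.5)), (np.int64(310), np.float64(437.5)), (np.int64(325), np.float64(448.5)), (np.int64(340), np.float64(460.5)), (np.int64(355), np.float64(472.5))]
```

```bash
cat > ov.py <<'E'
from h import *
import cv2,sys
mm=1e-3
B=(0.5367,0.2232,3.0473); Rk=(0.6297,-0.1954,-0.1664)
def run(B,Rk,d,dw,lid,suf,src="0"):
    L=[]
    def boxw(F,x0,x1,y0,y1,z0,z1,c):
        P=[(x,y,z) for x in(x0,x1) for y in(y0,y1) for z in(z0,z1)]
        for i in range(8):
            for j in(1,2,4):
                if not i&j: L.append((fr(*F,np.array([P[i],P[i|j]])*mm),c))
    G=(0,255,0);R=(0,0,255);Y=(255,255,0)
    boxw(B,-68,68,-80,80,0,145,G)
    # slot top edges
    for y in(-27,-3): L.append((fr(*B,np.array([(-63,y,75),(63,y,75)])*mm),Y))
    c,s=np.cos(lid),np.sin(lid)
    for z in(0,8):
        q=[(-a,y) for a,y in((0,-80),(0,80),(136,80),(136,-80),(0,-80))]
        W=[]
        for a,y in q: # rotation about y so that -x goes up
            W.append((68+a*c+z*s, y,145-a*s+z*c) )
        W=fr(*B,np.array(W)*mm); L.extend([(W[i:i+2],R) for i in range(4)])
    boxw(Rk,-70,60,-135,135,0,10,G); boxw(Rk,-7,7,-135,135,130,144,G)
    for y in(-65,65):
        L.append((fr(*Rk,np.array([(0,y,140),(-85,y,140)])*mm),Y)); L.append((fr(*Rk,np.array([(-85,y,140),(-96,y,151)])*mm),Y))
    boxw(Rk,-d-4,-d+4,-95,-35,47,179,R)
    if dw is not None: boxw(Rk,-dw-4,-dw+4,21,109,65,177,R)
    for n,crops in(("top",((240,130,380,210),(55,155,190,270))),("side",((260,160,360,310),(175,60,285,185)))):
        im=cv2.imread(f"pics/{n}{src}.png")
        f=5 if n=="top" else 4
        big=cv2.resize(im,None,fx=f,fy=f,interpolation=cv2.INTER_CUBIC)
        for W,cc in L:
            p=((proj(n,W)+.5)*f-.5).round().astype(int); cv2.line(big,tuple(map(int,p[0])),tuple(map(int,p[1])),cc,1,cv2.LINE_AA)
        for i,(a,b,c2,d2) in enumerate(crops): cv2.imwrite(f"pics/ov_{n}{i}{suf}.png",big[b*f:d2*f,a*f:c2*f])
if __name__=="__main__": run(B,Rk,48,48,1.78,"a")
E
python3 ov.py
python3 - <<'E'
import cv2,numpy as np
def pad(a,h): return cv2.copyMakeBorder(a,0,max(0,h-a.shape[0]),0,0,0)
for n in("top","side"):
    a,b=[cv2.imread(f"pics/ov_{n}{i}a.png") for i in(0,1)]
    print(a.shape,b.shape)
E
```

```text
(400, 700, 3) (575, 675, 3)
(600, 400, 3) (500, 440, 3)
```

View pics/ov_top0a.png

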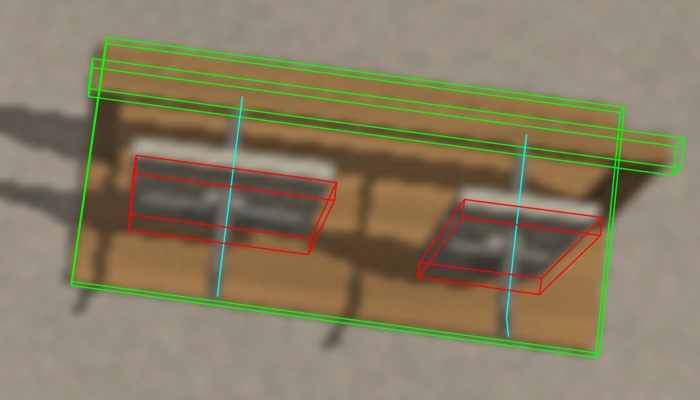

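View pics/ov_side0a.png

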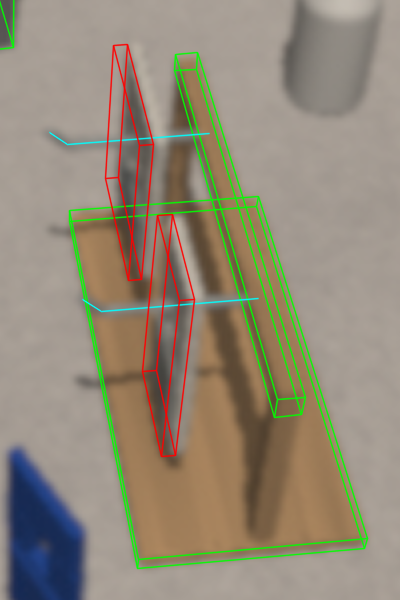

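View pics/ov_top1a.png

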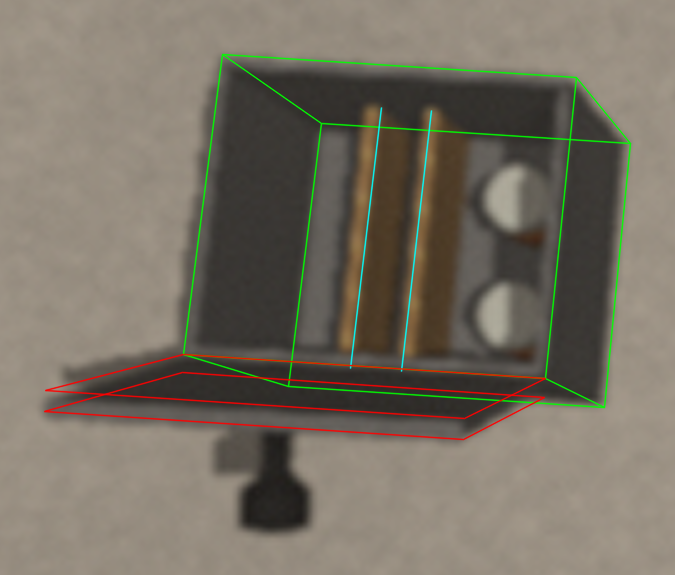

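View pics/ov_side1a.png

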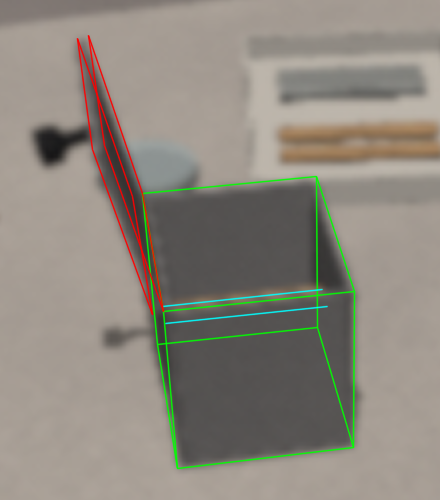

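```bash
cat > plan.py <<'E'
import sys,numpy as np
from h import *
from scipy.spatial.transform import Rotation as Ro
from bench import ctrl
B=(0.5367,0.2240,3.047); Rk=(0.6300,-0.1948,-0.1664)
def boxp(x,y,z): return fr(*B,np.array([(x,y,z)])*1e-3)[0]
def rackp(x,y,z): return fr(*Rk,np.array([(x,y,z)])*1e-3)[0]
def cur():
    s=ctrl.get_state(); R=Ro.from_rotvec(s["tool_rot"]).as_matrix()
    print("t",round(s["time"],2),"p",s["position"].round(4),"F",s["ft_force"].round(1),"g",round(s["grip_width"],3),"j",s["joint_positions"].round(2))
    print("yaw_y deg",np.degrees(np.arctan2(R[1,1],R[0,1])).round(2),"tilt z",R[:,2].round(3))
    return s,R
def to(p,yawy_deg=None):
    """turn needed and shift in tool axes before & after turn"""
    s,R=cur(); d=np.array(p)-s["position"]
    print("target",np.round(p,4),"shift in tool axes now:",(R.T@d).round(4))
    if yawy_deg is not None:
        a=np.radians(yawy_deg); y=np.array([np.cos(a),np.sin(a),0]); z=np.array([0,0,-1.]); T=np.c_[np.cross(y,z),y,z]
        print("rotvec deg:",np.degrees(Ro.from_matrix(R.T@T).as_rotvec()).round(2)," shift after turn:",(T.T@d).round(4))
E
python3 - <<'E'
from plan import *
print(rackp(-43,-65,0),rackp(-115,-65,0),boxp(0,-15,0),boxp(68,0,0),boxp(68+40,0,0))
p=rackp(-43,-65,0); p[2]=.23
to(p,np.degrees(Rk[2]))
E
```

```text
[ 0.57682779 -0.25177996  0.        ] [ 0.50582229 -0.23985437  0.        ] [0.53811677 0.23893294 0.        ] [0.469004   0.23042271 0.        ] [0.42918282 0.23420078 0.        ]
t 0.1 p [ 0.1737 -0.6258  0.2296] F [ 0.3 -0.3  0.5] g 1.0 j [ 1.31  0.32 -0.07  1.45  0.02  1.37 -0.06]
yaw_y deg -74.48 tilt z [-0.001  0.002 -1.   ]
target [ 0.5768 -0.2518  0.23  ] shift in tool axes now: [ 0.4885 -0.2526 -0.    ]
rotvec deg: [-9.000e-02 -5.000e-02 -6.495e+01]  shift after turn: [ 4.357e-01  3.356e-01 -4.000e-04]
```

{"fn": "carry_out", "kwargs": {
  "rows": [
    {"offset":[0.02,-0.01,-0.01],"rot":[0,0,0],"gripper":0.35},
    {"offset":[0.045,-0.025,-0.01],"rot":[0,0,0],"gripper":0.35},
    {"offset":[0.055,-0.03,0],"rot":[0,0,0],"gripper":0.35},
    {"offset":[0.055,-0.03,0],"rot":[0,0,0],"gripper":0.35},
    {"offset":[0.055,-0.03,0],"rot":[0,0,0],"gripper":0.35},
    {"offset":[0.055,-0.03,0],"rot":[0,0,0],"gripper":0.35},
    {"offset":[0.055,-0.03,0],"rot":[0,0,0],"gripper":0.35},
    {"offset":[0.055,-0.03,0],"rot":[0,0,0],"gripper":0.35},
    {"offset":[0.055,-0.03,0],"rot":[0,0,0],"gripper":0.35},
    {"offset":[0.0385,-0.0076,0],"rot":[0,0,0],"gripper":0.35}
  ]
}}

```text
time: 1.35
position: [0.5789, -0.2466, 0.2519]
tool_rot: [-3.11, -0.434, -0.003]
ft_force: [1.0, -0.6, -0.4]
grip_width: 0.351
```

{"fn": "carry_out", "kwargs": {
  "rows": [
    {"offset":[0,0,0],"rot":[0,0,-8],"gripper":0.35},
    {"offset":[0,0,0],"rot":[0,0,-9.5],"gripper":0.35},
    {"offset":[0,0,0],"rot":[0,0,-9.5],"gripper":0.35},
    {"offset":[0,0,0],"rot":[0,0,-9.5],"gripper":0.35},
    {"offset":[0,0,0],"rot":[0,0,-9.5],"gripper":0.35},
    {"offset":[0,0,0],"rot":[0,0,-9.5],"gripper":0.35},
    {"offset":[0,0,0],"rot":[0,0,-9.45],"gripper":0.35},
    {"offset":[0,0,0],"rot":[0,0,0],"gripper":0.35}
  ]
}}

```text
time: 2.35
position: [0.5765, -0.2513, 0.2512]
tool_rot: [2.398, 2.029, 0.001]
ft_force: [0.1, 0.4, -0.2]
grip_width: 0.35
```

```bash
cat > snap.py <<'E'
import sys,cv2
from bench import cams
def snap(tag,crops):
    for n in crops:
        d=cams.get_image(n); im=cv2.cvtColor(d["img"],cv2.COLOR_RGB2BGR); cv2.imwrite(f"pics/{n}{tag}.png",im)
        x0,y0,x1,y1,f=crops[n]; cv2.imwrite(f"pics/{n}{tag}c.png",cv2.resize(im[y0:y1,x0:x1],None,fx=f,fy=f,interpolation=cv2.INTER_CUBIC))
E
python3 - <<'E'
from plan import *
from snap import snap
p=rackp(-43,-65,0); p[2]=.157
to(p,np.degrees(Rk[2]))
snap("1",{"side":(250,140,360,290,4),"top":(240,110,390,220,5)})
E
```

```text
t 2.35 p [ 0.5765 -0.2513  0.2512] F [ 0.1  0.4 -0.2] g 0.35 j [ 0.81  0.32 -0.56  1.46  0.17  1.41  0.08]
yaw_y deg -9.54 tilt z [ 0.  0. -1.]
target [ 0.5768 -0.2518  0.157 ] shift in tool axes now: [-0.0005  0.0003  0.0942]
rotvec deg: [ 0.02 -0.01 -0.01]  shift after turn: [-0.0004  0.0004  0.0942]
```

View pics/side1c.png

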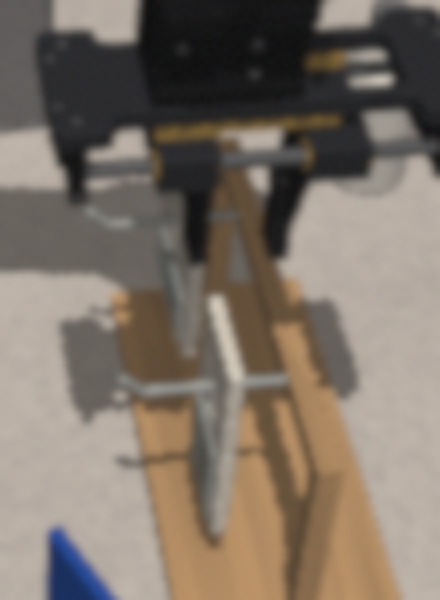

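View pics/top1c.png

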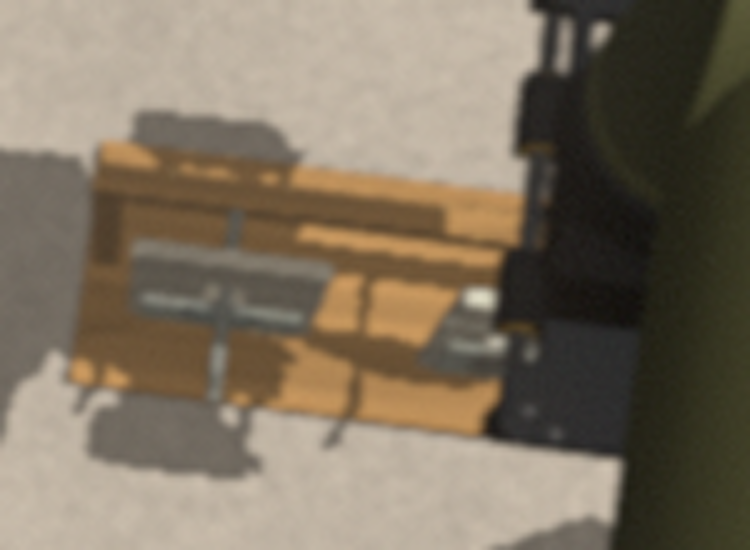

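{"fn": "carry_out", "kwargs": {
  "rows": [
    {"offset":[0,0,0.02],"rot":[0,0,0],"gripper":0.35},
    {"offset":[0,0,0.02],"rot":[0,0,0],"gripper":0.35},
    {"offset":[0,0,0.02],"rot":[0,0,0],"gripper":0.35},
    {"offset":[0,0,0.015],"rot":[0,0,0],"gripper":0.35},
    {"offset":[0,0,0.01],"rot":[0,0,0],"gripper":0.35},
    {"offset":[0,0,0.007],"rot":[0,0,0],"gripper":0.35},
    {"offset":[0,0,0],"rot":[0,0,0],"gripper":0.35}
  ]
}}

```text
time: 3.32
position: [0.5761, -0.253, 0.1583]
tool_rot: [-2.398, -2.029, 0.0]
ft_force: [-0.4, 0.5, 0.3]
grip_width: 0.349
```

```bash
python3 - <<'E'
from plan import *
from snap import snap
p=rackp(-43,-65,0); p[2]=.157
to(p,np.degrees(Rk[2]))
snap("2",{"side":(270,190,340,280,6)})
E
```

```text
t 3.33 p [ 0.5761 -0.253   0.1583] F [-0.4  0.5  0.3] g 0.349 j [ 0.81  0.37 -0.55  1.58  0.2   1.24  0.06]
yaw_y deg -9.53 tilt z [-0.  0. -1.]
target [ 0.5768 -0.2518  0.157 ] shift in tool axes now: [0.0013 0.0005 0.0013]
rotvec deg: [-0.02 -0.    0.  ]  shift after turn: [0.0013 0.0005 0.0013]
```

View pics/side2c.png

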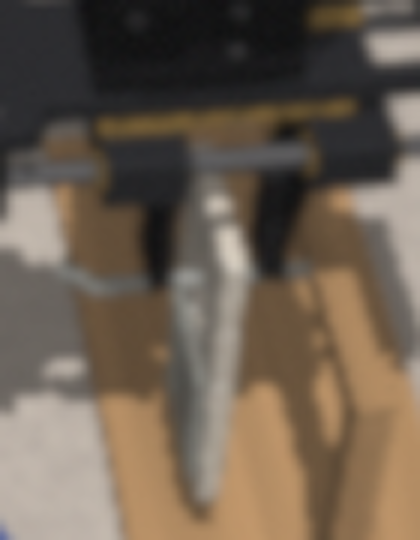

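{"fn": "carry_out", "kwargs": {
  "rows": [
    {"offset":[0,0,0],"rot":[0,0,0],"gripper":0.2},
    {"offset":[0,0,0],"rot":[0,0,0],"gripper":0.1},
    {"offset":[0,0,0],"rot":[0,0,0],"gripper":0},
    {"offset":[0,0,0],"rot":[0,0,0],"gripper":0},
    {"offset":[0,0,0],"rot":[0,0,0],"gripper":0}
  ],
  "grip_force": 25
}}

```text
time: 4.0
position: [0.5764, -0.2531, 0.1588]
tool_rot: [2.398, 2.029, 0.0]
ft_force: [-0.5, 0.4, 1.2]
grip_width: 0.089
```

```bash
python3 - <<'E'
from plan import *
from snap import snap
p=rackp(-43,-65,0); p[2]=.157
to(p,np.degrees(Rk[2]))
snap("3",{"side":(270,190,340,280,6)})
E
```

```text
t 4.0 p [ 0.5764 -0.2531  0.1588] F [-0.5  0.4  1.2] g 0.089 j [ 0.81  0.37 -0.55  1.58  0.2   1.24  0.06]
yaw_y deg -9.53 tilt z [ 0. -0. -1.]
target [ 0.5768 -0.2518  0.157 ] shift in tool axes now: [0.0014 0.0002 0.0018]
rotvec deg: [ 0.03  0.02 -0.  ]  shift after turn: [0.0014 0.0002 0.0018]
```

View pics/side3c.png

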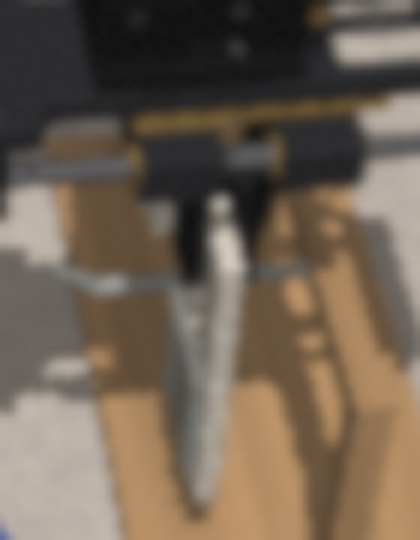

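{"fn": "carry_out", "kwargs": {
  "rows": [
    {"offset":[0,0,-0.004],"rot":[0,0,0],"gripper":0},
    {"offset":[0,0,-0.006],"rot":[0,0,0],"gripper":0},
    {"offset":[0,0,-0.006],"rot":[0,0,0],"gripper":0},
    {"offset":[0,0,0],"rot":[0,0,0],"gripper":0},
    {"offset":[0,0,0],"rot":[0,0,0],"gripper":0}
  ]
}}

```text
time: 4.68
position: [0.5762, -0.253, 0.1745]
tool_rot: [-2.398, -2.029, 0.0]
ft_force: [-0.4, 0.8, -0.2]
grip_width: 0.088
```

```bash
python3 - <<'E'
from plan import *
from snap import snap
p=rackp(-115,-65,0); p[2]=.175
to(p,np.degrees(Rk[2]))
snap("4",{"side":(270,190,340,280,6)})
E
```

```text
t 4.67 p [ 0.5762 -0.253   0.1745] F [-0.4  0.8 -0.2] g 0.088 j [ 0.81  0.36 -0.55  1.56  0.19  1.27  0.07]
yaw_y deg -9.53 tilt z [-0. -0. -1.]
target [ 0.5058 -0.2399  0.175 ] shift in tool axes now: [ 0.0013 -0.0715 -0.0005]
rotvec deg: [-0.01  0.01  0.  ]  shift after turn: [ 0.0013 -0.0715 -0.0005]
```

View pics/side4c.png

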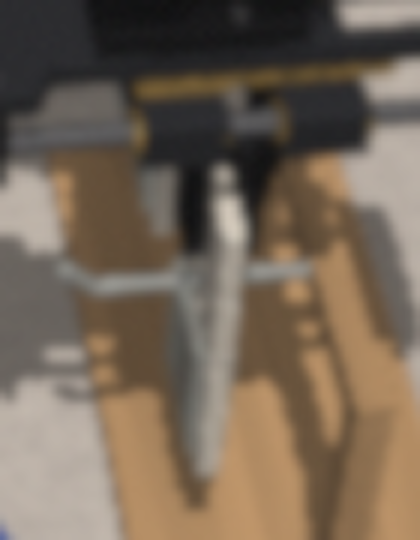

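{"fn": "carry_out", "kwargs": {
  "rows": [
    {"offset":[0.0005,-0.008,0],"rot":[0,0,0],"gripper":0},
    {"offset":[0.0005,-0.009,0],"rot":[0,0,0],"gripper":0},
    {"offset":[0,-0.009,0],"rot":[0,0,0],"gripper":0},
    {"offset":[0,-0.009,0],"rot":[0,0,0],"gripper":0},
    {"offset":[0,-0.009,0],"rot":[0,0,0],"gripper":0}
  ]
}}

```text
time: 5.35
position: [0.5323, -0.2447, 0.1747]
tool_rot: [2.398, 2.029, -0.0]
ft_force: [0.5, 0.1, -0.8]
grip_width: 0.088
```

{"fn": "carry_out", "kwargs": {
  "rows": [
    {"offset":[0,-0.009,0],"rot":[0,0,0],"gripper":0},
    {"offset":[0,-0.009,0],"rot":[0,0,0],"gripper":0},
    {"offset":[0,-0.009,0],"rot":[0,0,0],"gripper":0},
    {"offset":[0,-0.009,0],"rot":[0,0,0],"gripper":0},
    {"offset":[0,-0.009,0],"rot":[0,0,0],"gripper":0},
    {"offset":[0,0,0],"rot":[0,0,0],"gripper":0}
  ]
}}

```text
time: 6.1
position: [0.488, -0.2374, 0.1746]
tool_rot: [2.399, 2.028, -0.001]
ft_force: [0.1, -0.3, 0.2]
grip_width: 0.093
```

```bash
python3 - <<'E'
from plan import *
from snap import snap
p=boxp(0,-15,0); p[2]=.32
to(p,np.degrees(B[2]+np.pi/2)-180)
snap("5",{"side":(230,180,350,290,5)})
E
```

```text
t 6.1 p [ 0.488  -0.2374  0.1746] F [ 0.1 -0.3  0.2] g 0.093 j [ 0.91  0.17 -0.56  1.78  0.09  1.22  0.16]
yaw_y deg -9.56 tilt z [-0.    -0.001 -1.   ]
target [0.5381 0.2389 0.32  ] shift in tool axes now: [ 0.4779 -0.0297 -0.1457]
rotvec deg: [-3.000e-02  2.000e-02 -9.414e+01]  shift after turn: [-0.0049  0.4789 -0.1454]
```

View pics/side5c.png

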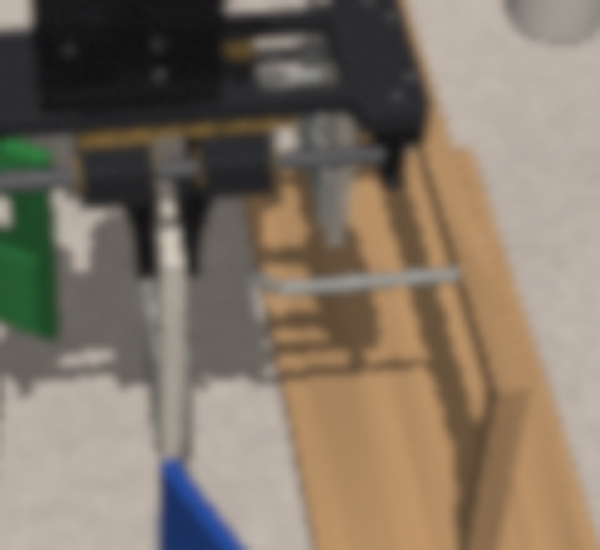

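{"fn": "carry_out", "kwargs": {
  "rows": [
    {"offset":[0,0,-0.02],"rot":[0,0,0],"gripper":0},
    {"offset":[0,0,-0.03],"rot":[0,0,0],"gripper":0},
    {"offset":[0,0,-0.03],"rot":[0,0,0],"gripper":0},
    {"offset":[0,0,-0.03],"rot":[0,0,0],"gripper":0},
    {"offset":[0.01,0,-0.015],"rot":[0,0,0],"gripper":0},
    {"offset":[0.03,0,0],"rot":[0,0,0],"gripper":0},
    {"offset":[0.04,0,0],"rot":[0,0,0],"gripper":0},
    {"offset":[0.04,0,0],"rot":[0,0,0],"gripper":0},
    {"offset":[0.04,0,0],"rot":[0,0,0],"gripper":0},
    {"offset":[0.03,0,0],"rot":[0,0,0],"gripper":0}
  ]
}}

```text
time: 7.4
position: [0.52, -0.0467, 0.2991]
tool_rot: [-2.395, -2.032, -0.0]
ft_force: [0.6, -0.1, -0.2]
grip_width: 0.092
```

{"fn": "carry_out", "kwargs": {
  "rows": [
    {"offset":[0,0,0],"rot":[0,0,-7],"gripper":0},
    {"offset":[0,0,0],"rot":[0,0,-10],"gripper":0},
    {"offset":[0,0,0],"rot":[0,0,-10],"gripper":0},
    {"offset":[0,0,0],"rot":[0,0,-10],"gripper":0},
    {"offset":[0,0,0],"rot":[0,0,-10],"gripper":0},
    {"offset":[0,0,0],"rot":[0,0,-10],"gripper":0},
    {"offset":[0,0,0],"rot":[0,0,-10],"gripper":0},
    {"offset":[0,0,0],"rot":[0,0,-10],"gripper":0},
    {"offset":[0,0,0],"rot":[0,0,-10],"gripper":0},
    {"offset":[0,0,0],"rot":[0,0,-7.15],"gripper":0}
  ]
}}

```text
time: 8.65
position: [0.5198, -0.0489, 0.2989]
tool_rot: [-0.139, -3.137, -0.001]
ft_force: [0.2, -0.3, -1.5]
grip_width: 0.09
```

```bash
python3 - <<'E'
from plan import *
p=boxp(0,-15,0); p[2]=.30
to(p,np.degrees(B[2]+np.pi/2)-180)
E
```

```text
t 8.65 p [ 0.5198 -0.0489  0.2989] F [ 0.2 -0.3 -1.5] g 0.09 j [ 0.8   0.07 -0.78  1.63  0.05  1.46  1.49]
yaw_y deg 84.93 tilt z [-0.001  0.001 -1.   ]
target [0.5381 0.2389 0.3   ] shift in tool axes now: [ 0.0072  0.2883 -0.001 ]
rotvec deg: [ 0.03 -0.06  0.35]  shift after turn: [ 0.009   0.2882 -0.0011]
```

{"fn": "carry_out", "kwargs": {
  "rows": [
    {"offset":[0.001,0.02,0],"rot":[0,0,0],"gripper":0},
    {"offset":[0.001,0.04,0],"rot":[0,0,0],"gripper":0},
    {"offset":[0.001,0.045,0],"rot":[0,0,0],"gripper":0},
    {"offset":[0.001,0.045,0],"rot":[0,0,0],"gripper":0},
    {"offset":[0.001,0.045,0],"rot":[0,0,0],"gripper":0},
    {"offset":[0.001,0.045,0],"rot":[0,0,0],"gripper":0},
    {"offset":[0.001,0.03,0],"rot":[0,0,0],"gripper":0},
    {"offset":[0.001,0.018,0],"rot":[0,0,0],"gripper":0},
    {"offset":[0,0,0],"rot":[0,0,0],"gripper":0},
    {"offset":[0,0,0],"rot":[0,0,0],"gripper":0}
  ]
}}

```text
time: 9.9
position: [0.5391, 0.2368, 0.2991]
tool_rot: [-0.148, -3.138, 0.001]
ft_force: [0.1, -0.5, -0.6]
grip_width: 0.088
```

```bash
python3 - <<'E'
from plan import *
from snap import snap
p=boxp(0,-15,0); p[2]=.30
to(p,np.degrees(B[2]+np.pi/2)-180)
snap("6",{"side":(150,20,300,190,4),"top":(50,130,210,280,5)})
E
```

```text
t 9.9 p [0.5391 0.2368 0.2991] F [ 0.1 -0.5 -0.6] g 0.088 j [ 0.33  0.29 -0.97  1.48  0.24  1.5   0.84]
yaw_y deg 84.59 tilt z [-0.001 -0.001 -1.   ]
target [0.5381 0.2389 0.3   ] shift in tool axes now: [ 0.0012  0.002  -0.0009]
rotvec deg: [-0.05 -0.03  0.01]  shift after turn: [ 0.0012  0.002  -0.0009]
```

View pics/side6c.png

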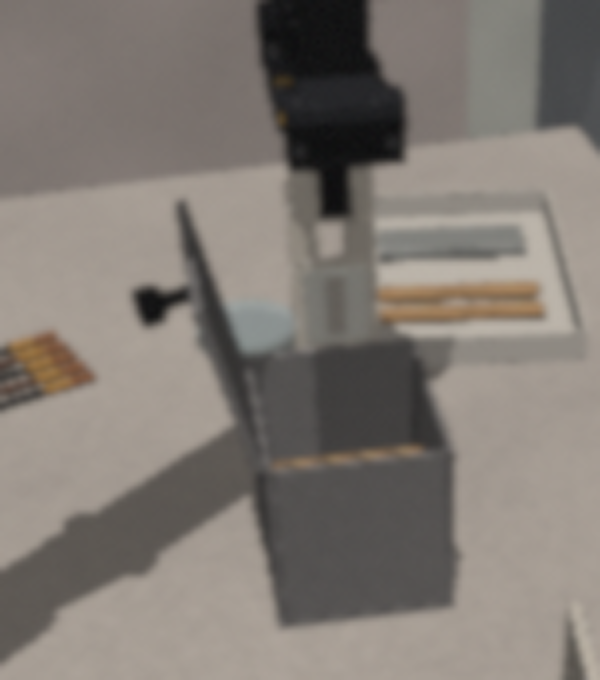

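View pics/top6c.png

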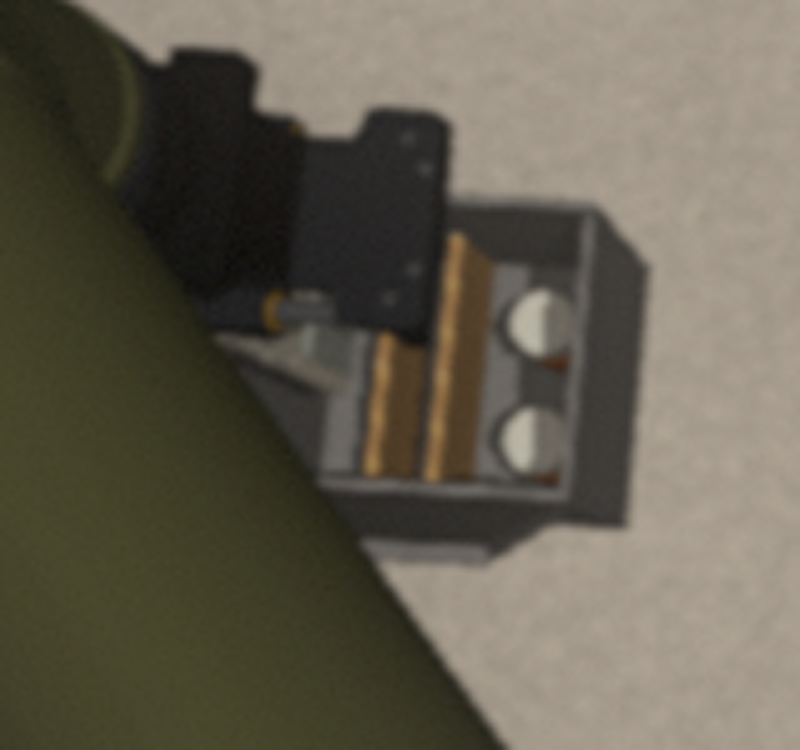

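{"fn": "carry_out", "kwargs": {
  "rows": [
    {"offset":[0.001,0.002,0.008],"rot":[0,0,0],"gripper":0},
    {"offset":[0,0.0005,0.015],"rot":[0,0,0],"gripper":0},
    {"offset":[0,0,0.015],"rot":[0,0,0],"gripper":0},
    {"offset":[0,0,0.015],"rot":[0,0,0],"gripper":0},
    {"offset":[0,0,0.015],"rot":[0,0,0],"gripper":0},
    {"offset":[0,0,0.015],"rot":[0,0,0],"gripper":0},
    {"offset":[0,0,0.012],"rot":[0,0,0],"gripper":0},
    {"offset":[0,0,0],"rot":[0,0,0],"gripper":0},
    {"offset":[0,0,0],"rot":[0,0,0],"gripper":0}
  ]
}}

```text
time: 11.12
position: [0.5386, 0.2404, 0.205]
tool_rot: [0.147, 3.137, 0.001]
ft_force: [-0.5, 0.0, -0.6]
grip_width: 0.092
```

```bash
python3 - <<'E'
from plan import *
from snap import snap
p=boxp(0,-15,0); p[2]=.118
to(p,np.degrees(B[2]+np.pi/2)-180)
snap("7",{"side":(150,0,300,190,4),"top":(50,130,210,280,5)})
E
```

```text
t 11.12 p [0.5386 0.2404 0.205 ] F [-0.5  0.  -0.6] g 0.092 j [ 0.32  0.34 -0.95  1.62  0.29  1.33  0.8 ]
yaw_y deg 84.62 tilt z [ 0.001  0.    -1.   ]
target [0.5381 0.2389 0.118 ] shift in tool axes now: [ 0.0004 -0.0016  0.087 ]
rotvec deg: [0.02 0.04 0.04]  shift after turn: [ 0.0004 -0.0015  0.087 ]
```

View pics/side7c.png

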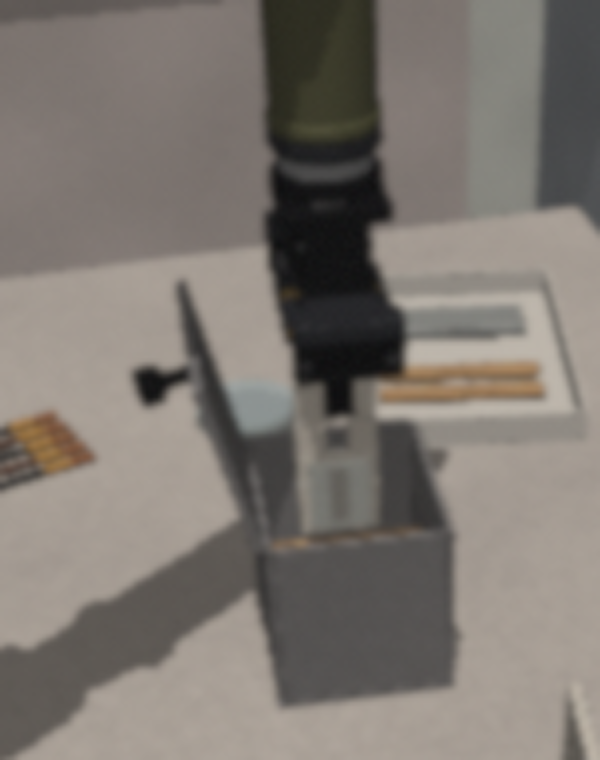

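View pics/top7c.png

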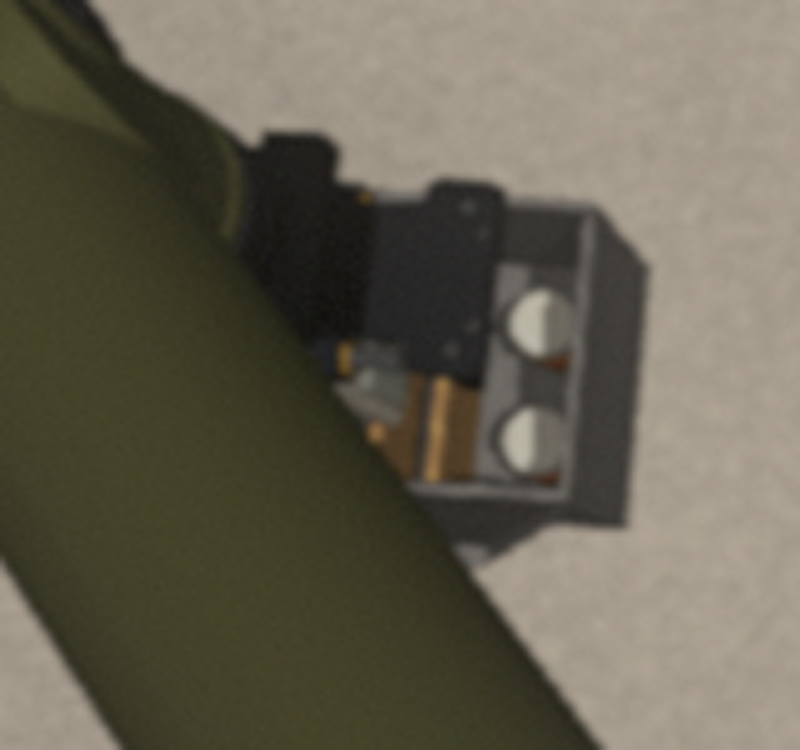

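```bash
python3 - <<'E'
from plan import *
import cv2
p=np.array([.5386,.2404]); z=.205-.1115
im=cv2.resize(cv2.imread("pics/top7.png"),None,fx=8,fy=8,interpolation=cv2.INTER_CUBIC)
F=(p[0],p[1],B[2])
for t,c in((4,(0,0,255)),(7,(255,0,255))):
    Q=fr(*F,np.array([(30,-t,0),(30,t,0),(-30,t,0),(-30,-t,0)])*1e-3); Q[:,2]=z
    u=((proj("top",Q)+.5)*8-.5).round().astype(int); cv2.polylines(im,[u.reshape(-1,1,2)],True,c,1)
for y in(-27,-3,-15):
    Q=fr(*B,np.array([(-63,y,75),(63,y,75)])*1e-3); u=((proj("top",Q)+.5)*8-.5).round().astype(int)
    cv2.line(im,tuple(map(int,u[0])),tuple(map(int,u[1])),(255,255,0),1)
cv2.imwrite("pics/ov7.png",im[8*185:8*235,8*105:8*175])
E
```

```text
(no output)
```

View pics/ov7.png

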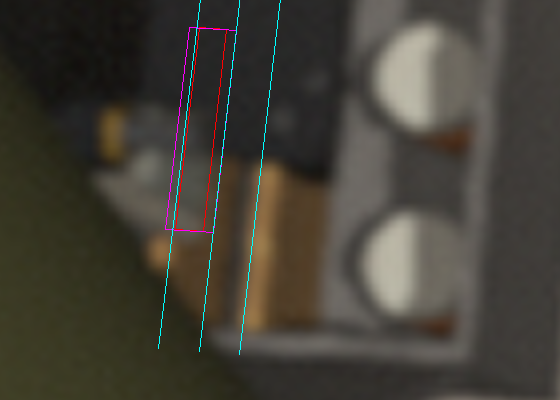

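{"fn": "carry_out", "kwargs": {
  "rows": [
    {"offset":[0,-0.001,0.006],"rot":[0,0,0],"gripper":0},
    {"offset":[0,0,0.01],"rot":[0,0,0],"gripper":0},
    {"offset":[0,0,0.01],"rot":[0,0,0],"gripper":0},
    {"offset":[0,0,0.01],"rot":[0,0,0],"gripper":0},
    {"offset":[0,0,0.01],"rot":[0,0,0],"gripper":0},
    {"offset":[0,0,0],"rot":[0,0,0],"gripper":0}
  ]
}}

```text
time: 11.98
position: [0.5377, 0.2389, 0.1574]
tool_rot: [-0.147, -3.136, 0.001]
ft_force: [0.3, -0.1, -0.7]
grip_width: 0.09
```

```bash
python3 - <<'E'
from plan import *
from snap import snap
p=boxp(0,-15,0); p[2]=.118
to(p,np.degrees(B[2]+np.pi/2)-180)
snap("8",{"side":(150,0,300,190,4)})
E
```

```text
t 11.97 p [0.5377 0.2389 0.1574] F [ 0.3 -0.1 -0.7] g 0.09 j [ 0.3   0.38 -0.94  1.68  0.32  1.25  0.77]
yaw_y deg 84.63 tilt z [-0.002 -0.001 -1.   ]
target [0.5381 0.2389 0.118 ] shift in tool axes now: [-0.0005  0.0001  0.0394]
rotvec deg: [-0.04 -0.1   0.05]  shift after turn: [-0.0004  0.0001  0.0394]
```

View pics/side8c.png

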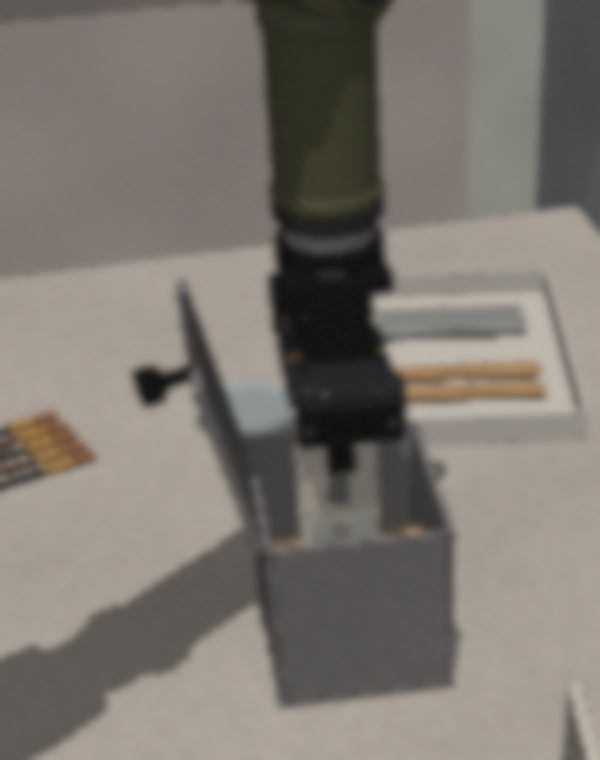

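{"fn": "carry_out", "kwargs": {
  "rows": [
    {"offset":[0,0,0.008],"rot":[0,0,0],"gripper":0},
    {"offset":[0,0,0.01],"rot":[0,0,0],"gripper":0},
    {"offset":[0,0,0.01],"rot":[0,0,0],"gripper":0},
    {"offset":[0,0,0.006],"rot":[0,0,0],"gripper":0},
    {"offset":[0,0,0.002],"rot":[0,0,0],"gripper":0},
    {"offset":[0,0,0],"rot":[0,0,0],"gripper":0}
  ]
}}

```text
time: 12.78
position: [0.5383, 0.2392, 0.1225]
tool_rot: [-0.147, -3.138, 0.0]
ft_force: [-0.0, 0.7, -0.1]
grip_width: 0.09
```

{"fn": "carry_out", "kwargs": {
  "rows": [
    {"offset":[0,0,0.001],"rot":[0,0,0],"gripper":0},
    {"offset":[0,0,0.001],"rot":[0,0,0],"gripper":0},
    {"offset":[0,0,0],"rot":[0,0,0],"gripper":0}
  ]
}}

```text
time: 13.15
position: [0.5383, 0.2391, 0.1205]
tool_rot: [0.148, 3.138, -0.0]
ft_force: [-0.2, -0.8, -0.5]
grip_width: 0.091
```

{"fn": "carry_out", "kwargs": {
  "rows": [
    {"offset":[0,0,0.001],"rot":[0,0,0],"gripper":0},
    {"offset":[0,0,0.001],"rot":[0,0,0],"gripper":0},
    {"offset":[0,0,0],"rot":[0,0,0],"gripper":0}
  ]
}}

```text
time: 13.52
position: [0.5382, 0.2391, 0.1184]
tool_rot: [-0.148, -3.138, 0.0]
ft_force: [0.1, 0.1, -0.6]
grip_width: 0.09
```

{"fn": "carry_out", "kwargs": {
  "rows": [
    {"offset":[0,0,0.001],"rot":[0,0,0],"gripper":0},
    {"offset":[0,0,0.001],"rot":[0,0,0],"gripper":0},
    {"offset":[0,0,0],"rot":[0,0,0],"gripper":0}
  ]
}}

```text
time: 13.9
position: [0.5384, 0.2394, 0.1169]
tool_rot: [0.147, 3.138, 0.0]
ft_force: [-0.1, -0.9, 3.1]
grip_width: 0.09
```

{"fn": "carry_out", "kwargs": {
  "rows": [
    {"offset":[0,0,0],"rot":[0,0,0],"gripper":0.11},
    {"offset":[0,0,0],"rot":[0,0,0],"gripper":0.15},
    {"offset":[0,0,0],"rot":[0,0,0],"gripper":0.22},
    {"offset":[0,0,0],"rot":[0,0,0],"gripper":0.3},
    {"offset":[0,0,0],"rot":[0,0,0],"gripper":0.36},
    {"offset":[0,0,0],"rot":[0,0,0],"gripper":0.36}
  ]
}}

```text
time: 14.65
position: [0.5383, 0.2392, 0.1165]
tool_rot: [-0.148, -3.138, 0.0]
ft_force: [0.9, -0.1, 0.3]
grip_width: 0.352
```

{"fn": "carry_out", "kwargs": {
  "rows": [
    {"offset":[0,0,-0.008],"rot":[0,0,0],"gripper":0.36},
    {"offset":[0,0,-0.015],"rot":[0,0,0],"gripper":0.36},
    {"offset":[0,0,-0.025],"rot":[0,0,0],"gripper":0.36},
    {"offset":[0,0,-0.03],"rot":[0,0,0],"gripper":0.36},
    {"offset":[0,0,-0.03],"rot":[0,0,0],"gripper":0.36},
    {"offset":[0,0,0],"rot":[0,0,0],"gripper":0.36}
  ]
}}

```text
time: 15.4
position: [0.5397, 0.2404, 0.2283]
tool_rot: [0.147, 3.132, 0.003]
ft_force: [-0.6, -0.2, 0.0]
grip_width: 0.357
```

```bash
python3 - <<'E'
from plan import *
from snap import snap
cur()
snap("9",{"side":(150,0,300,190,4),"top":(50,130,210,280,5)})
E
```

```text
t 15.4 p [0.5397 0.2404 0.2283] F [-0.6 -0.2  0. ] g 0.357 j [ 0.33  0.32 -0.96  1.59  0.27  1.37  0.81]
yaw_y deg 84.62 tilt z [ 0.006  0.002 -1.   ]
```

View pics/side9c.png

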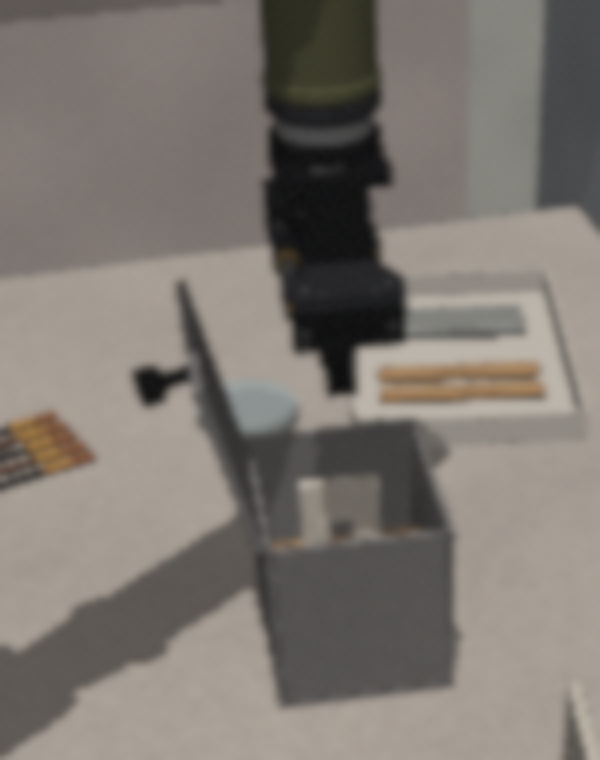

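View pics/top9c.png

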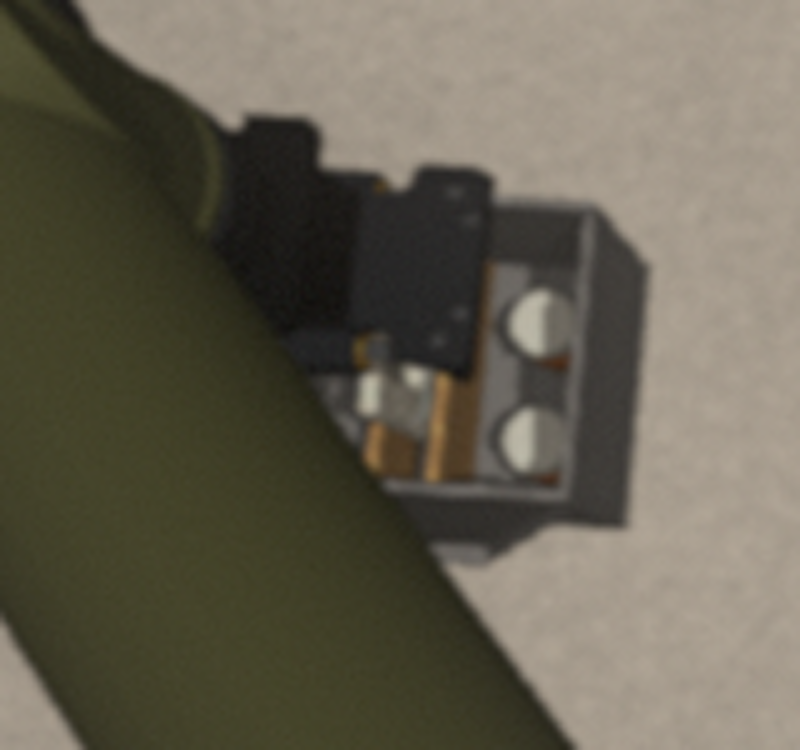

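{"fn": "carry_out", "kwargs": {
  "rows": [
    {"offset":[0,0,-0.025],"rot":[0,0,0],"gripper":0},
    {"offset":[0,0,-0.04],"rot":[0,0,0],"gripper":0},
    {"offset":[0,0.005,-0.045],"rot":[0,0,0],"gripper":0},
    {"offset":[0,0.01,-0.025],"rot":[0,0,0],"gripper":0},
    {"offset":[0.02,0.01,0],"rot":[0,0,0],"gripper":0},
    {"offset":[0.035,0.01,0],"rot":[0,0,0],"gripper":0},
    {"offset":[0.035,0,0],"rot":[0,0,0],"gripper":0},
    {"offset":[0.035,0,0],"rot":[0,0,0],"gripper":0},
    {"offset":[0.02,0,0],"rot":[0,0,0],"gripper":0},
    {"offset":[0,0,0],"rot":[0,0,0],"gripper":0}
  ]
}}

```text
time: 16.75
position: [0.3949, 0.2879, 0.358]
tool_rot: [-0.146, -3.138, 0.005]
ft_force: [-0.4, -0.9, 0.9]
grip_width: 0.006
```

```bash
python3 - <<'E'
from plan import *
from snap import snap
p=boxp(140,-50,258)
to(p,np.degrees(B[2]+np.pi/2)-180)
snap("10",{"side":(130,0,300,190,4),"top":(20,110,180,280,4)})
E
```

```text
t 16.75 p [0.3949 0.2879 0.358 ] F [-0.4 -0.9  0.9] g 0.006 j [ 0.4  -0.04 -1.04  1.59 -0.03  1.58  0.84]
yaw_y deg 84.69 tilt z [-0.    -0.003 -1.   ]
target [0.402 0.287 0.258] shift in tool axes now: [-0.0072  0.0001  0.1   ]
rotvec deg: [-0.2   0.    0.11]  shift after turn: [-0.0072 -0.0002  0.1   ]
```

View pics/side10c.png

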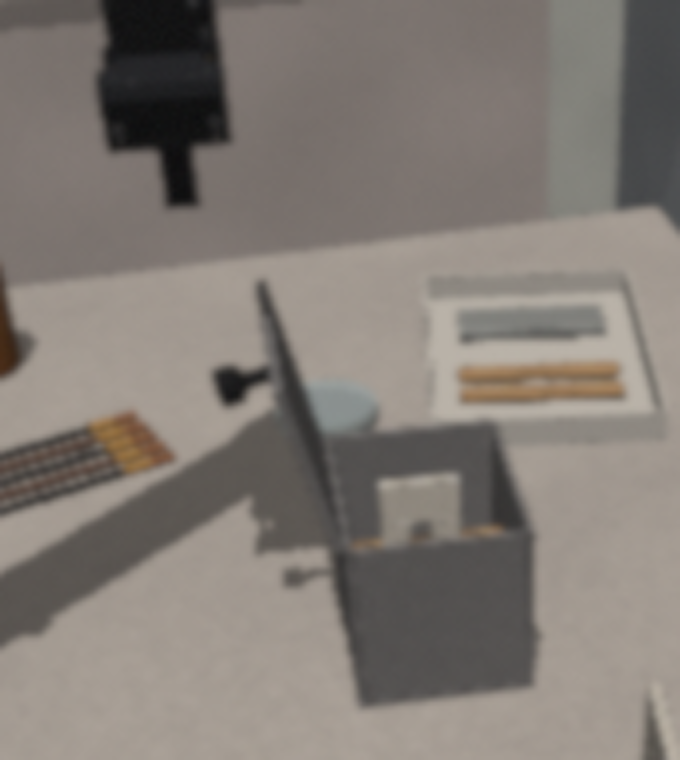

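View pics/top10c.png

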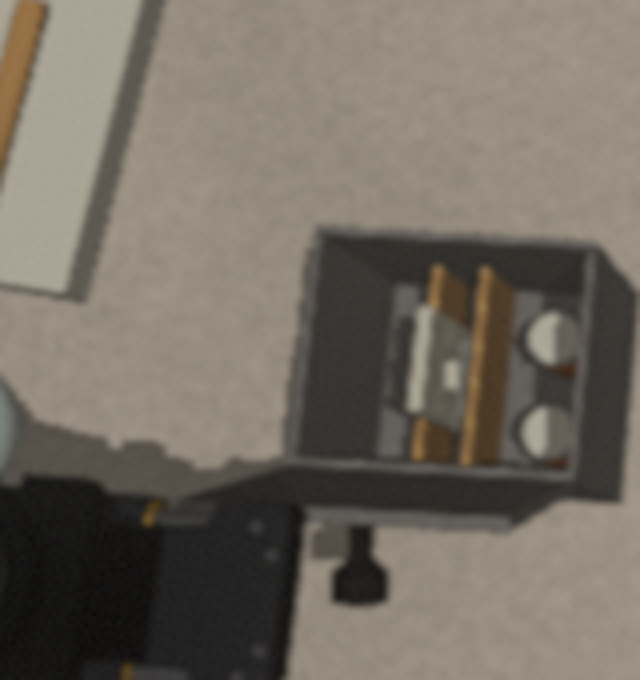

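{"fn": "carry_out", "kwargs": {
  "rows": [
    {"offset":[0,0,0.02],"rot":[0,0,0],"gripper":0},
    {"offset":[0,0,0.03],"rot":[0,0,0],"gripper":0},
    {"offset":[0,0,0.03],"rot":[0,0,0],"gripper":0},
    {"offset":[0,0,0.02],"rot":[0,0,0],"gripper":0},
    {"offset":[0,0,0],"rot":[0,0,0],"gripper":0}
  ]
}}

```text
time: 17.48
position: [0.3968, 0.2867, 0.2576]
tool_rot: [-0.148, -3.134, 0.001]
ft_force: [0.9, 0.6, -0.4]
grip_width: 0.003
```

```bash
python3 - <<'E'
from plan import *
from snap import snap
p=boxp(113,-50,258)
to(p,np.degrees(B[2]+np.pi/2)-180)
snap("11",{"side":(130,0,300,190,4),"top":(20,110,180,280,4)})
E
```

```text
t 17.48 p [0.3968 0.2867 0.2576] F [ 0.9  0.6 -0.4] g 0.003 j [ 0.39  0.   -1.05  1.76  0.    1.38  0.81]
yaw_y deg 84.58 tilt z [-0.005 -0.    -1.   ]
target [0.4289 0.2844 0.258 ] shift in tool axes now: [-0.0322  0.0008 -0.0006]
rotvec deg: [-0.05 -0.26 -0.  ]  shift after turn: [-0.0322  0.0008 -0.0004]
```

View pics/side11c.png

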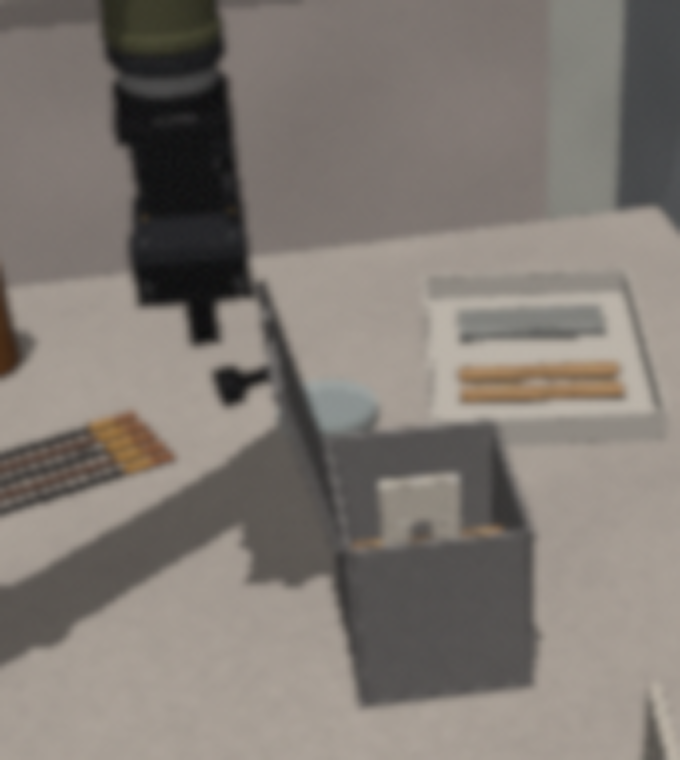

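{"fn": "carry_out", "kwargs": {
  "rows": [
    {"offset":[-0.014,0,-0.001],"rot":[0,0,0],"gripper":0},
    {"offset":[-0.014,0,-0.001],"rot":[0,0,0],"gripper":0},
    {"offset":[-0.012,0,-0.001],"rot":[0,0,0],"gripper":0},
    {"offset":[-0.01,0,-0.001],"rot":[0,0,0],"gripper":0},
    {"offset":[-0.01,0,-0.001],"rot":[0,0,0],"gripper":0},
    {"offset":[-0.01,0,0],"rot":[0,0,0],"gripper":0},
    {"offset":[-0.008,0,0],"rot":[0,0,0],"gripper":0},
    {"offset":[0,0,0],"rot":[0,0,0],"gripper":0}
  ]
}}

```text
time: 18.58
position: [0.4756, 0.2798, 0.2642]
tool_rot: [-0.149, -3.138, 0.0]
ft_force: [0.0, 0.3, -0.3]
grip_width: 0.007
```

```bash
python3 - <<'E'
from plan import *
from snap import snap
p=boxp(45,-50,258)
to(p,np.degrees(B[2]+np.pi/2)-180)
snap("12",{"side":(130,0,300,190,4),"top":(20,110,180,280,4)})
E
```

```text
t 18.57 p [0.4756 0.2798 0.2642] F [ 0.   0.3 -0.3] g 0.007 j [ 0.33  0.21 -1.03  1.62  0.18  1.41  0.75]
yaw_y deg 84.58 tilt z [-0. -0. -1.]
target [0.4966 0.278  0.258 ] shift in tool axes now: [-0.0211  0.0002  0.0062]
rotvec deg: [-0.01 -0.01 -0.  ]  shift after turn: [-0.0211  0.0002  0.0062]
```

View pics/side12c.png

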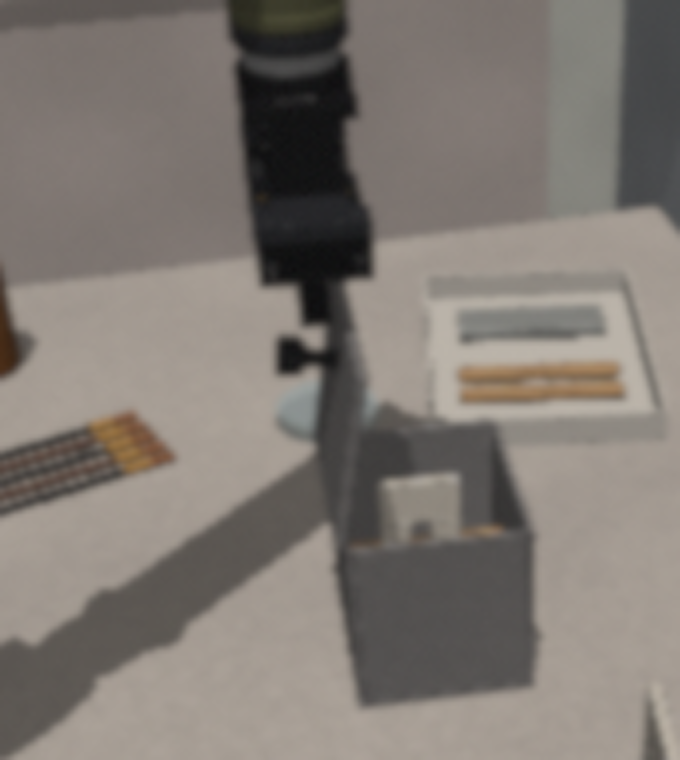

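{"fn": "carry_out", "kwargs": {
  "rows": [
    {"offset":[-0.0105,0,0.003],"rot":[0,0,0],"gripper":0},
    {"offset":[-0.0105,0,0.003],"rot":[0,0,0],"gripper":0},
    {"offset":[-0.01,0,0.004],"rot":[0,0,0],"gripper":0},
    {"offset":[-0.01,0,0.0045],"rot":[0,0,0],"gripper":0},
    {"offset":[-0.009,0,0.006],"rot":[0,0,0],"gripper":0},
    {"offset":[-0.009,0,0.0065],"rot":[0,0,0],"gripper":0},
    {"offset":[0,0,0],"rot":[0,0,0],"gripper":0}
  ]
}}

```text
time: 19.55
position: [0.5341, 0.2739, 0.2364]
tool_rot: [-0.149, -3.137, 0.001]
ft_force: [-0.6, -0.2, 0.3]
grip_width: 0.007
```

```bash
python3 - <<'E'
from plan import *
from snap import snap
p=boxp(-8.8,-50,222)
to(p,np.degrees(B[2]+np.pi/2)-180)
snap("13",{"side":(130,0,300,190,4),"top":(20,110,180,280,4)})
E
```

```text
t 19.55 p [0.5341 0.2739 0.2364] F [-0.6 -0.2  0.3] g 0.007 j [ 0.26  0.36 -0.98  1.55  0.3   1.4   0.74]
yaw_y deg 84.56 tilt z [-0.001 -0.001 -1.   ]
target [0.5502 0.2729 0.222 ] shift in tool axes now: [-0.0162  0.0005  0.0143]
rotvec deg: [-0.05 -0.08 -0.02]  shift after turn: [-0.0161  0.0005  0.0144]
```

View pics/side13c.png

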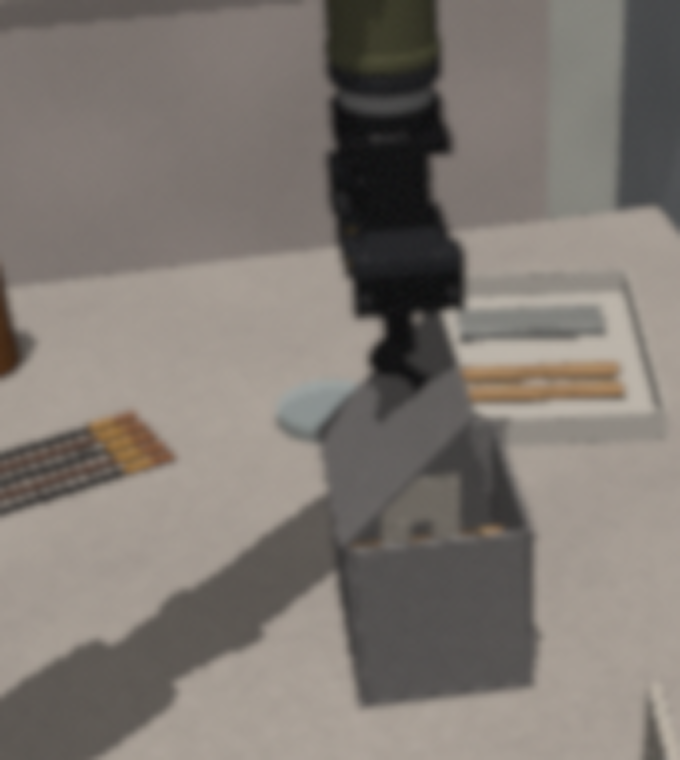

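{"fn": "carry_out", "kwargs": {
  "rows": [
    {"offset":[-0.008,0,0.007],"rot":[0,0,0],"gripper":0},
    {"offset":[-0.008,0,0.0075],"rot":[0,0,0],"gripper":0},
    {"offset":[-0.006,0,0.009],"rot":[0,0,0],"gripper":0},
    {"offset":[-0.006,0,0.009],"rot":[0,0,0],"gripper":0},
    {"offset":[-0.004,0,0.01],"rot":[0,0,0],"gripper":0},
    {"offset":[-0.004,0,0.011],"rot":[0,0,0],"gripper":0},
    {"offset":[-0.002,0,0.01],"rot":[0,0,0],"gripper":0},
    {"offset":[-0.001,0,0.007],"rot":[0,0,0],"gripper":0},
    {"offset":[0,0,0.001],"rot":[0,0,0],"gripper":0},
    {"offset":[0,0,0],"rot":[0,0,0],"gripper":0}
  ]
}}

```text
time: 20.9
position: [0.5723, 0.2712, 0.1661]
tool_rot: [-0.147, -3.138, 0.0]
ft_force: [0.6, 0.5, 1.0]
grip_width: 0.001
```

{"fn": "carry_out", "kwargs": {
  "rows": [
    {"offset":[0,0,0.0015],"rot":[0,0,0],"gripper":0},
    {"offset":[0,0,0.001],"rot":[0,0,0],"gripper":0},
    {"offset":[0,0,0],"rot":[0,0,0],"gripper":0}
  ]
}}

```text
time: 21.28
position: [0.5725, 0.2712, 0.1636]
tool_rot: [0.147, 3.138, 0.0]
ft_force: [0.2, -0.4, 0.9]
grip_width: 0.008
```

{"fn": "carry_out", "kwargs": {
  "rows": [
    {"offset":[0,0,0.001],"rot":[0,0,0],"gripper":0},
    {"offset":[0,0,0.001],"rot":[0,0,0],"gripper":0},
    {"offset":[0,0,0],"rot":[0,0,0],"gripper":0}
  ]
}}

```text
time: 21.65
position: [0.5726, 0.2712, 0.162]
tool_rot: [0.148, 3.138, -0.0]
ft_force: [-0.3, -1.0, 3.6]
grip_width: 0.004
```

{"fn": "carry_out", "kwargs": {
  "rows": [
    {"offset":[0,0,0.001],"rot":[0,0,0],"gripper":0},
    {"offset":[0,0,0.001],"rot":[0,0,0],"gripper":0},
    {"offset":[0,0,0],"rot":[0,0,0],"gripper":0}
  ]
}}

```text
time: 22.02
position: [0.5726, 0.2712, 0.1618]
tool_rot: [0.148, 3.137, -0.001]
ft_force: [-3.7, -2.3, 13.2]
grip_width: 0.006
```

{"fn": "carry_out", "kwargs": {
  "rows": [
    {"offset":[0,0,-0.005],"rot":[0,0,0],"gripper":0},
    {"offset":[0,0,-0.02],"rot":[0,0,0],"gripper":0},
    {"offset":[0,0,-0.04],"rot":[0,0,0],"gripper":0},
    {"offset":[0,0,-0.05],"rot":[0,0,0],"gripper":0},
    {"offset":[0,0,-0.05],"rot":[0,0,0],"gripper":0},
    {"offset":[0,-0.04,0],"rot":[0,0,0],"gripper":0},
    {"offset":[0,-0.05,0],"rot":[0,0,0],"gripper":0},
    {"offset":[0,-0.05,0],"rot":[0,0,0],"gripper":0},
    {"offset":[0,-0.05,0],"rot":[0,0,0],"gripper":0},
    {"offset":[0,-0.04,0],"rot":[0,0,0],"gripper":0}
  ]
}}

```text
time: 23.28
position: [0.5506, 0.04, 0.3254]
tool_rot: [0.15, 3.137, -0.001]
ft_force: [1.0, 0.6, -1.0]
grip_width: 0.004
```

```bash
python3 - <<'E'
from plan import *
from snap import snap
cur()
snap("14",{"side":(150,60,290,190,5),"top":(55,120,195,260,4)})
import ov
ov.run(B,Rk,43,42,0.0,"z","14")
E
```

```text
t 23.27 p [0.5506 0.04   0.3254] F [ 1.   0.6 -1. ] g 0.004 j [ 0.71  0.16 -0.93  1.52  0.13  1.52  1.25]
yaw_y deg 84.54 tilt z [ 0.001 -0.001 -1.   ]
```

View pics/side14c.png

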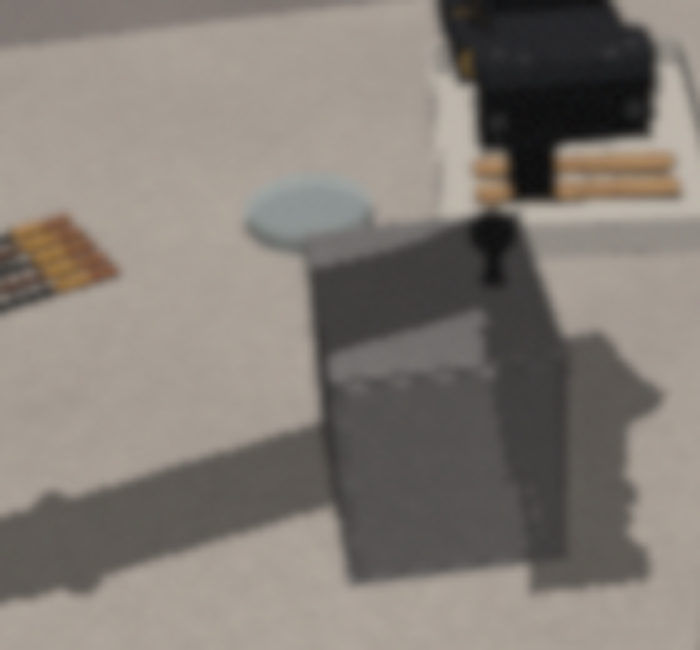

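View pics/ov_side1z.png

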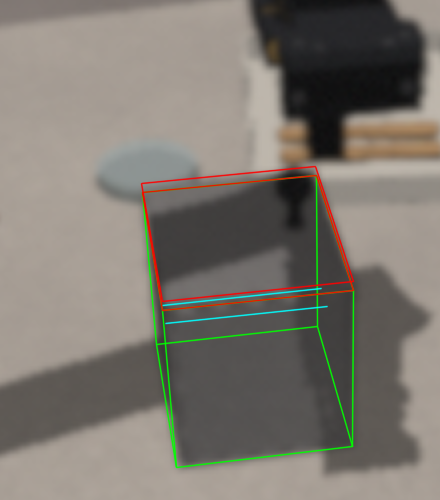

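View pics/top14.png

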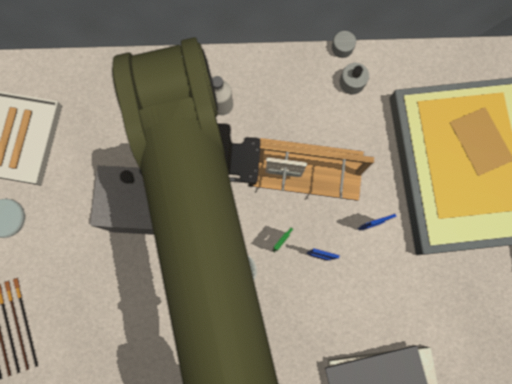

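View pics/side14.png

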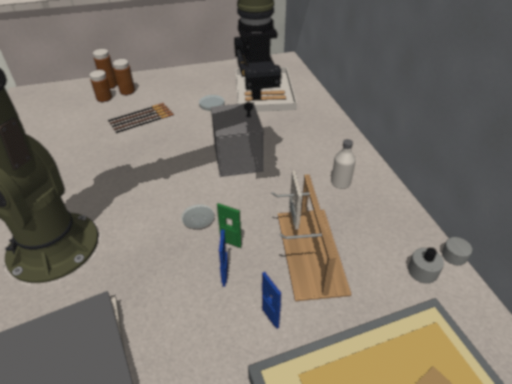

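{"fn": "carry_out", "kwargs": {
  "rows": [
    {"offset":[0,0,0],"rot":[0,0,0],"gripper":0},
    {"offset":[0,0,0],"rot":[0,0,0],"gripper":0},
    {"offset":[0,0,0],"rot":[0,0,0],"gripper":0}
  ]
}}

```text
time: 23.75
position: [0.5508, 0.0438, 0.3247]
tool_rot: [0.143, 3.138, 0.001]
ft_force: [0.6, -0.5, 0.1]
grip_width: 0.006
```

```bash
python3 -c "
from bench import workorder; print(workorder.close_job())"
```

```text
the job is handed in; nothing more can be done
None
```

The job is done and handed in at about 24 s of the 64 s allowed. I gripped the tall white pack by the plain card above its hole, lifted it 16 mm and slid it off the peg. I then turned it about 94° and lowered it into the slot until it touched the floor with about 3 N, and released it. Finally I pushed the lid shut with the closed fingertips on its outer face beside the knob, and backed the arm away.

**Pack:** after release, both cameras showed it standing on edge between the guides, with its hang hole uppermost. It was not visible once the lid was shut.

**Lid:** the fingertips stopped about 154 mm above the table while pressing with 13 N, where a shut lid's top is 153 mm. The side image matches the box model drawn with the lid at 0 rad.

**Wide pack:** it was still hanging on its peg in the last images.

**Gripper:** it was clear of everything, with wrist force near zero.

No check failed; measured positions were within about 1–2 mm of the fitted models.

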